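Close a knife-handle stack up to the end stop

TASK

On the stacking rail stands a row of touching handle parts, wood blocks with brass spacer plates between them. With your fingertips, push on the rear wood block only (the one farthest from the end stop) and slide the whole row along the rail as one train until its front block is fully home against the end stop with no gaps left, then take your hand clear. Do not lift the parts or let the row come apart on the way, and leave the other things on the bench where they are.

Things in the scene. Friction and masses are not known exactly. Their poses are not given: they have to be found in the camera images.
- rail: Straight stacking rail fixed to the bench: dark steel base plate 340 mm long, 90 mm wide, 8 mm thick, with two aluminium side walls 8 mm thick that form a channel 43 mm wide; the walls' tops are 18 mm above the bench. Origin: centre of its underside, on the bench. Its x axis runs along the channel towards the end stop, z up.
- stop: Steel end stop clamped across the rail, fixed; its contact face is 42 mm wide and reaches up to 46 mm above the bench, its black screw knob up to 56 mm. Origin: the middle of the lower edge of its flat contact face, which looks at the row, 8 mm above the bench; its x axis points along the rail away from the row (the row comes from -x), z up.
- block_front: Dark wood handle block nearest the stop, 34 mm long (along the rail), upright in the channel, 40 mm wide (across the rail), 36 mm tall; about 45 g, loose. Origin: centre of its underside, 8 mm above the bench; x runs along the rail towards the stop, z up. Fully home its origin is 17 mm before the stop's contact face.
- plate_front: Brass spacer plate, second in the row, 10 mm long (thick), upright in the channel, 40 mm wide (across the rail), 36 mm tall; about 110 g, loose. Origin: centre of its underside, 8 mm above the bench; x runs along the rail towards the stop, z up.
- block_mid: Dark wood handle block, third in the row, 34 mm long, upright in the channel, 40 mm wide (across the rail), 36 mm tall; about 45 g, loose. Origin: centre of its underside, 8 mm above the bench; x runs along the rail towards the stop, z up. The whole row is 122 mm long and slides with a few newtons of friction.
- plate_rear: Brass spacer plate, fourth in the row, 10 mm long (thick), upright in the channel, 40 mm wide (across the rail), 36 mm tall; about 110 g, loose. Origin: centre of its underside, 8 mm above the bench; x runs along the rail towards the stop, z up.
- block_rear: Dark wood handle block at the row's rear, the one to push; 34 mm long, upright in the channel, 40 mm wide (across the rail), 36 mm tall; about 45 g, loose. Origin: centre of its underside, 8 mm above the bench; x runs along the rail towards the stop, z up. Its free rear face is 17 mm behind the origin. When the row is home, its origin is 105 mm before the stop's face.
- wheel: Bystander, not to be disturbed: black rubber contact wheel lying flat, 114 mm diameter, 35 mm thick, with a steel spindle stub up to 69 mm; on the far side of the rail. Origin: centre of its underside.
- blank: Bystander: flat steel knife blank, about 205 mm long, 28 mm wide, 5 mm thick, lying beside the rail on the robot's side. Origin: middle of its underside.
- brush: Bystander: bench brush, 200 mm long, 45 mm wide, 45 mm tall, wooden back and black bristles, on the far side of the rail. Origin: centre of its underside.
- jar: Bystander: small glass jar with steel cap, 48 mm diameter, 60 mm tall, beyond the stop end of the rail. Origin: centre of its underside.
Things that resemble listed ones, but are neither listed nor needed, are in the scene too. What is shaped like the block_rear but blue or turquoise is not meant.

How it is judged:
At the end, for the whole second after the job is handed in: The front block is within 2.5 mm of the stop's face, the whole row is closed up (rear block at most 3.5 mm short of its fully home place), and all five parts stand flat on the rail's floor (within 3 mm and 0.06 rad) at rest (x of block_front in the frame of stop above -0.0195 m and x of block_rear in the frame of stop above -0.1085 m and height (world z) of block_front between 0.005 and 0.011 m and angle between each of block_front, plate_front, block_mid, plate_rear, block_rear's own z axis and vertical below 0.06 rad and linear speed of each of block_front, plate_front, block_mid, plate_rear, block_rear below 0.01 m/s and height (world z) of plate_front between 0.005 and 0.011 m and height (world z) of block_mid between 0.005 and 0.011 m and height (world z) of plate_rear between 0.005 and 0.011 m and height (world z) of block_rear between 0.005 and 0.011 m); the robot touches nothing.
It fails at once if a part of the row is lifted more than 6 mm off the rail's floor (height (world z) of any of block_front, plate_front, block_mid, plate_rear, block_rear above 0.014 m).
It fails at once if the fingers push (over 0.5 N) on a part other than the rear block (contact force between the fingers and block_front above 0.5 N or contact force between the fingers and plate_front above 0.5 N or contact force between the fingers and block_mid above 0.5 N or contact force between the fingers and plate_rear above 0.5 N).
It fails at once if the row comes apart (more than 12 mm of gaps in it) (distance between block_front and block_rear above 0.1 m).
It fails at once if a bystander is moved more than 15 mm (distance of any of wheel, blank, brush, jar from where it was at the start of the episode above 0.015 m).
It also fails if it takes over 34 s, if anything falls off the work surface, if the arm or the gripper's body presses on something with over 40 N, if the wrist force passes 120 N, or if a joint passes its speed limit or range.

ROBOT

A 6-joint arm with a two-finger parallel gripper is mounted at the origin on the work surface. World frame = base frame: x ahead of the robot, y to its left, z up, the work surface at z = 0. Lengths are in m, angles in rad, forces in N, time in s.
With the tool pointing down it reaches from about 0.375 to 0.9 m from the base axis. Payload 3.1 kg.
Tool frame: the origin (TCP) lies at the very end of the fingers, on their centre line; the grasp point (between the pads) lies 19 mm behind it (grip_depth is the distance from the TCP to the grasp point, in m); z points along the fingers, y is the line along which they close (so a half turn about z gives the same grasp; the last joint's range is limited). The gripper opens to 85 mm and grips with 20 to 120 N. Pads are 22 mm wide; open, the fingers measure 114 mm over their backs; the gripper's body (76 mm by 85 mm) begins 54 mm behind the grasp point. The pads swing forward as they close: fully open they stand 13 mm farther back than shut.
Start: joints at [1.105, 0.527, 1.433, -0, 1.181, -0.178], TCP at [0.177, 0.599, 0.231] pointing down, gripper open.
Joint ranges: [-3.08, 3.08], [-0.75, 2.2], [0.22, 2.44], [-1.43, 4.57], [0, 2.65], [-2.85, 2.85]. Speed limits (rad/s): [2.79, 2.79, 3.14, 3.14, 3.14, 3.14].

INTERFACE

Orientations are given as a unit quaternion [x, y, z, w].
In Python, from station import * gives the robot as it stands.
- The arm moves only by the tool apply_moves, never from a script. Its argument "plan" is a list of rows, each a list of 7 numbers: the shift along the tool's x, y, z in m, then the turn, a rotation vector about the tool's x, y, z in rad, then the gripper command: -1 is fully open, 1 is shut, values between are in proportion. In form: [[dx, dy, dz, wx, wy, wz, jaw], ...]. A call has 1 to 8 rows; each row shifts and turns the commanded pose from where the row before left it, along the tool's axes as they then stand; what a row does not reach is not made up. A row lasts 1/8 s, in which the tool goes at most 62.5 mm and 10.7 degrees, less where a joint would pass 70% of its speed; a pose out of reach is approached as far as the arm can. A call is refused whole if a number of a shift passes 0.0625 or a number of a turn 0.188, either way. A call with a gripper value outside its range is refused whole. The fingers move at their own pace and stop on an object; "force" is the grip in N (left out, the last holds). Time passes only in rows, so rows that do not move let the fingers close. It gives the time, the measured TCP pose, the force, the opening and the grip force at its end, in the units of the state.
- sense(): the state, without advancing time (a new reading comes with each control period).
- snapshot(name): name is "scene" or "top" or "wrist"; returns the picture (384x512x3 uint8, red, green, blue); there is no depth.
- calibration(name): a dict with "camera_matrix" (3x3 intrinsics, pixels), "R" (3x3) and "t" (3): a world point X has camera coordinates R X + t; the wrist camera has in their place "mount" (4x4, takes a point from camera to tool coordinates, whose origin is the TCP and whose axes are the flange's). Camera axes: x right, y down, z forward; pixel columns grow to the right and rows downward; lengths in m; the calibration is good to about 2 mm. A picture is of the moment at which its call begins: read the wrist's pose just before it. calibration takes no time and is no camera call.
- sign_off(): hands the job in; it is judged then, once.
The state is a dict: "t": time; "q": joint angles; "qd": joint speeds; "tau": joint torques, N m; "tcp_pos": TCP position; "tool_rot": TCP orientation; "force": force on the tool from outside, world axes, zero at the start; "ft_torque": the same for the moment, N m; "finger_gap": opening from 0.0 (shut) to 1.0 (fully open); "gripper_force": force on a finger pad.
Only numpy, scipy, OpenCV 4.12 (cv2) and the standard library are available. Lean on these libraries where they do the work, as an engineer would, in place of code of your own. Each camera call takes 0.05 s, during which the arm holds its last target. There are 200 camera calls.

## Working session

There is one attempt and no reset: what is moved stays moved. The work goes in short steps, Python scripts to look and compute and a tool call to move; the robot and the scene stay as the last step left them, time stands still between calls to the robot, and variables do not carry over. Pictures are saved under pics/ and viewed, at most 10 in all, crops included, and the job is handed in when it is done.

Besides the shell and the picture viewer there is one more tool, called after "Request:" as name([rows], argument=value, ...), one row to a line, values as JSON. apply_moves: Moves the arm, as the interface text tells. Its arguments: {"type":"object","properties":{"plan":{"type":"array"},"force":{"type":"number"}},"required":["plan"]}

```bash
mkdir -p pics; python3 - <<'E'
from station import *
import cv2
for n in("scene","top"):
    cv2.imwrite(f"pics/{n}0.png",cv2.resize(snapshot(n)[:,:,::-1],None,fx=1.5,fy=1.5))
    c=calibration(n);print(n,c)
print(sense())
E
```

```text
scene {'camera_matrix': array([[351.2546258 ,   0.        , 254.686123  ],
       [  0.        , 351.2546258 , 193.56798475],
       [  0.        ,   0.        ,   1.        ]]), 'R': array([[ 0.57932077,  0.81507752, -0.00600652],
       [ 0.68023936, -0.48751744, -0.54735834],
       [-0.44906776,  0.31301019, -0.83687679]]), 't': array([-0.39253347, -0.34420408,  0.9912728 ])}
top {'camera_matrix': array([[431.82531564,   0.        , 255.80498646],
       [  0.        , 431.82531564, 189.82237034],
       [  0.        ,   0.        ,   1.        ]]), 'R': array([[-0.0262281 , -0.99915647, -0.03159811],
       [-0.99702492,  0.02843782, -0.0716422 ],
       [ 0.07248035,  0.02962507, -0.99692976]]), 't': array([0.10066961, 0.61348184, 0.85628467])}
{'t': 0.1, 'q': array([ 1.10447233e+00,  5.28352200e-01,  1.43380860e+00,  1.36782758e-05,
        1.18138929e+00, -1.78487491e-01]), 'qd': array([-0.00099576, -0.0003833 , -0.00309524, -0.00138348, -0.0004176 ,
       -0.00185777]), 'tau': array([ 2.39332721e-04, -4.43303204e+01, -1.78585857e+01, -2.09581576e-04,
        3.94401635e-03, -2.30564206e-05]), 'tcp_pos': array([0.17708461, 0.59870338, 0.23043342]), 'tool_rot': array([ 1.43424456e-01,  9.89660784e-01, -9.26288267e-04, -3.16105376e-04]), 'force': array([-0.32802511, -0.28099582, -0.12221371]), 'ft_torque': array([0.00196619, 0.03352992, 0.05603012]), 'gripper_force': 0.0, 'finger_gap': 1.0001785526723272}
```

View pics/scene0.png

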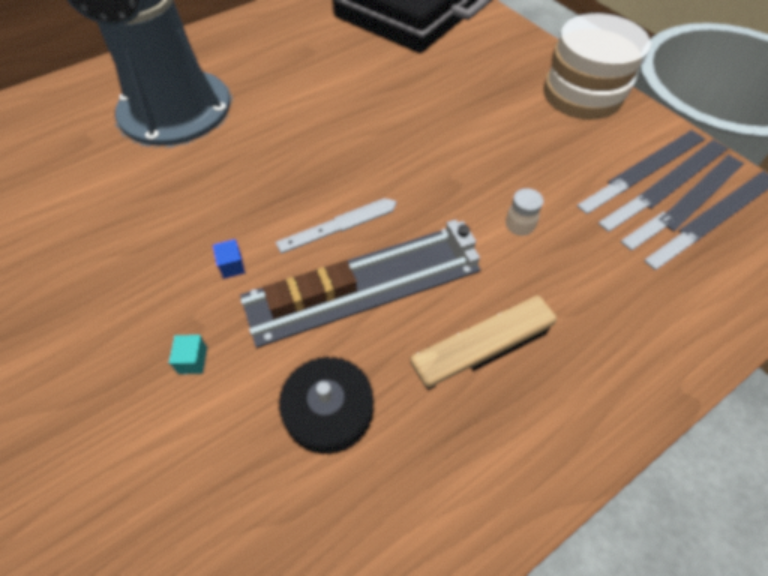

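View pics/top0.png

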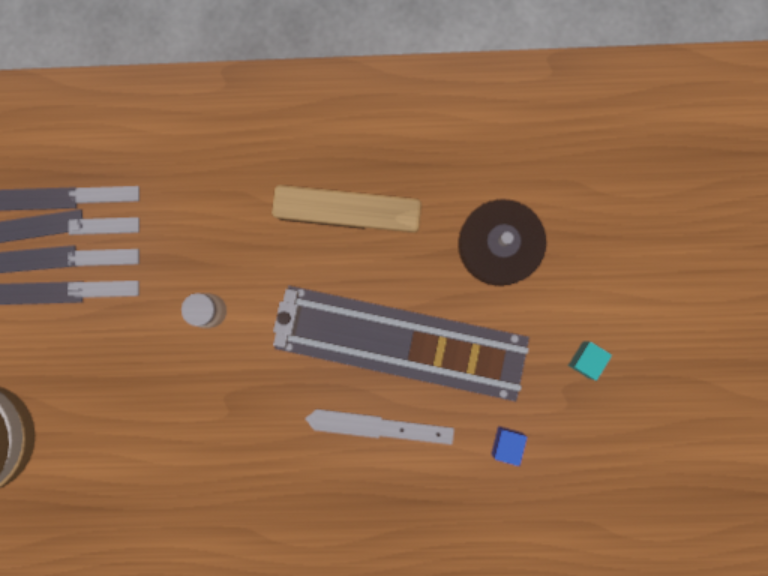

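The scene view shows the row near the rail's lower-left end, at about (310,288), and the stop at about (460,245). In the top view the rail runs from (522,365) at the rear to (285,318) at the stop, with brass strips at (440,351) and (474,359). The push is therefore to the left, roughly +y.

```bash
cat > h.py <<'E'
from station import *
import cv2, numpy as np
from scipy.spatial.transform import Rotation as Rn
def cam(name,s=None):
    c=calibration(name);K=c["camera_matrix"]
    if name=="wrist":
        T=np.eye(4);T[:3,:3]=Rn.from_quat(s["tool_rot"]).as_matrix();T[:3,3]=s["tcp_pos"]
        M=T@c["mount"];R=M[:3,:3].T;t=-R@M[:3,3]
    else: R,t=c["R"],c["t"]
    return K,R,t
def ray(c,uv,z):
    K,R,t=c;C=-R.T@t;d=R.T@np.linalg.solve(K,[uv[0],uv[1],1]);return C+d*(z-C[2])/d[2]
def proj(c,X):
    K,R,t=c;p=K@(R@np.asarray(X)+t);return p[:2]/p[2]
E
python3 - <<'E'
from h import *
c=cam("top");im=snapshot("top");hsv=cv2.cvtColor(im,cv2.COLOR_RGB2HSV)
print("C",-c[1].T@c[2])
roi=np.zeros(im.shape[:2],np.uint8);cv2.fillPoly(roi,[np.array([[185,188],[355,222],[345,268],[180,235]])],255)
m=lambda lo,hi:cv2.bitwise_and(cv2.inRange(hsv,lo,hi),roi)
for n,mk,z in(("brass",m((15,110,100),(30,255,255)),.044),("wall",m((0,0,125),(179,60,255)),.018),("wood",m((0,80,20),(14,255,110)),.044)):
    k,l,st,ce=cv2.connectedComponentsWithStats(mk)
    for i in range(1,k):
        if st[i,4]<25: continue
        pts=np.argwhere(l==i)[:,::-1].astype(np.float32);r=cv2.boxPoints(cv2.minAreaRect(pts))
        print(n,st[i,4],ce[i].round(1),ray(c,ce[i],z)[:2].round(4),[tuple(ray(c,p,z)[:2].round(4)) for p in r])
x0,y0=170,180
cv2.imwrite("pics/topc.png",cv2.resize(im[180:280,170:365,::-1],None,fx=4,fy=4,interpolation=cv2.INTER_CUBIC))
E
```

```text
C [0.55223324 0.05777112 0.90078783]
brass 116 [293.  234.2] [0.5249 0.0122] [(np.float64(0.5075), np.float64(0.0224)), (np.float64(0.5449), np.float64(0.0131)), (np.float64(0.5422), np.float64(0.0021)), (np.float64(0.5048), np.float64(0.0114))]
brass 118 [315.2 239.1] [ 0.5142 -0.0309] [(np.float64(0.4971), np.float64(-0.0206)), (np.float64(0.5346), np.float64(-0.0304)), (np.float64(0.5318), np.float64(-0.0415)), (np.float64(0.4944), np.float64(-0.0317))]
wall 1688 [256.1 226.1] [0.5424 0.0853] [(np.float64(0.5393), np.float64(0.2413)), (np.float64(0.6169), np.float64(0.2257)), (np.float64(0.5446), np.float64(-0.1123)), (np.float64(0.4688), np.float64(-0.095))]
wood 339 [281.8 231.7] [0.5303 0.034 ] [(np.float64(0.5153), np.float64(0.055)), (np.float64(0.5533), np.float64(0.0456)), (np.float64(0.5455), np.float64(0.0131)), (np.float64(0.5075), np.float64(0.0225))]
wood 334 [304.2 236.4] [ 0.5199 -0.0095] [(np.float64(0.5044), np.float64(0.0108)), (np.float64(0.5426), np.float64(0.0018)), (np.float64(0.5354), np.float64(-0.0301)), (np.float64(0.4972), np.float64(-0.021))]
wood 334 [326.4 241.3] [ 0.5093 -0.0527] [(np.float64(0.4942), np.float64(-0.032)), (np.float64(0.532), np.float64(-0.0415)), (np.float64(0.5243), np.float64(-0.0732)), (np.float64(0.4866), np.float64(-0.0636))]
```

View pics/topc.png

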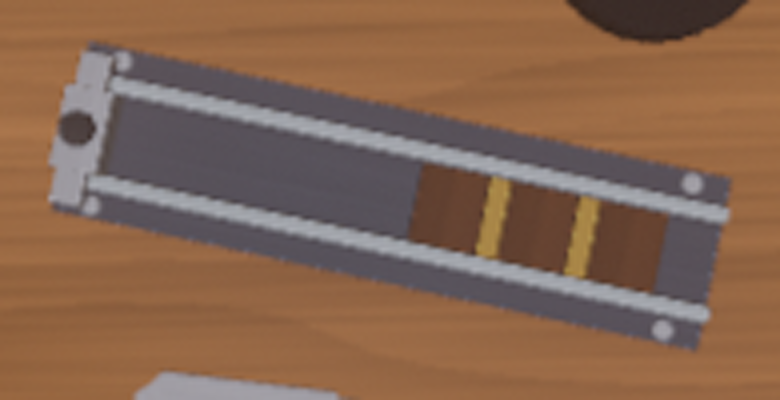

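```bash
python3 - <<'E'
from h import *
c=cam("top");P=lambda x,y,z:ray(c,(169.6+x/4,179.6+y/4),z)[:2]
A=[P(*p,.008) for p in((90,42),(730,178),(697,348),(52,208))]
for a,b in((0,1),(3,2),(0,3),(1,2)):
    d=A[a]-A[b];print(a,b,np.linalg.norm(d).round(4),np.degrees(np.arctan2(d[1],d[0])).round(2))
print("rail centre",np.mean(A,0).round(4))
for a,b in(((118,85),(725,215)),((90,183),(706,315))):
    d=P(*a,.018)-P(*b,.018);print("wall",np.degrees(np.arctan2(d[1],d[0])).round(2),P(*a,.018),P(*b,.018))
r=np.array([.5093,-.0527]);f=np.array([.5303,.0340]);d=f-r;print("row",np.degrees(np.arctan2(d[1],d[0])))
s=P(101,130,.046);th=np.radians(77.5);u=np.array([np.cos(th),np.sin(th)]);n=np.array([-u[1],u[0]])
ce=np.mean(A,0)
for k,p in(("r",r),("f",f),("stop",s)): print(k,p.round(4),"along",((p-ce)@u).round(4),"lat",((p-ce)@n).round(4))
print(calibration("wrist"))
E
```

```text
0 1 0.3375 76.43
3 2 0.3383 76.44
0 3 0.0881 -13.86
1 2 0.0881 -13.33
rail centre [0.5379 0.0634]
wall 76.4 [0.59702296 0.20116293] [ 0.52272996 -0.10586659]
wall 76.54 [0.54721089 0.21640402] [ 0.47288389 -0.09426202]
row 76.38435420988436
r [ 0.5093 -0.0527] along -0.1195 lat 0.0028
f [0.5303 0.034 ] along -0.0303 lat 0.0011
stop [0.5735 0.2055] along 0.1464 lat -0.0039
{'camera_matrix': array([[300.74864703,   0.        , 254.24965252],
       [  0.        , 300.74864703, 194.20050906],
       [  0.        ,   0.        ,   1.        ]]), 'mount': array([[-2.23423804e-04, -9.54927633e-01, -2.96838621e-01,
         7.57095894e-02],
       [ 9.99999964e-01, -2.57458871e-04,  7.55656185e-05,
         4.80166828e-04],
       [-1.48583433e-04, -2.96838593e-01,  9.54927656e-01,
        -1.42385108e-01],
       [ 0.00000000e+00,  0.00000000e+00,  0.00000000e+00,
         1.00000000e+00]])}
```

Request:
apply_moves([
  [0,0,0,0,0,0.186,1],
  [0,0,0,0,0,0.186,1],
  [0,0,0,0,0,0.186,1],
  [0,0,0,0,0,0.186,1],
  [0,0,0,0,0,0.186,1],
  [0,0,0,0,0,0.186,1],
  [0,0,0,0,0,0.186,1],
  [0,0,0,0,0,0.186,1],
], force=40)

```text
t: 1.15
tcp_pos: [0.1772, 0.599, 0.2309]
tool_rot: [0.778, 0.629, -0.0, 0.0]
force: [0.4, 0.5, 0.4]
finger_gap: -0.001
gripper_force: 0.0
```

Request:
apply_moves([
  [-0.04,0.0595,0,0,0,0.025,1],
  [-0.04,0.0595,0,0,0,0,1],
  [-0.04,0.0595,0,0,0,0,1],
  [-0.04,0.0595,0,0,0,0,1],
  [-0.04,0.0595,0,0,0,0,1],
  [-0.04,0.0595,0,0,0,0,1],
  [-0.04,0.0595,0,0,0,0,1],
  [-0.04,0.0595,0,0,0,0,1],
])

```text
t: 2.15
tcp_pos: [0.52, 0.2325, 0.2312]
tool_rot: [0.784, 0.621, -0.0, -0.0]
force: [0.9, 0.2, -0.6]
finger_gap: -0.003
gripper_force: 0.0
```

Request:
apply_moves([
  [-0.05,0,0,0,0,0,1],
  [-0.05,0,0.01,0,0,0,1],
  [-0.05,0,0.02,0,0,0,1],
  [-0.05,0,0.02,0,0,0,1],
  [-0.05,0,0.02,0,0,0,1],
  [-0.032,0,0.02,0,0,0,1],
  [0,0,0.02,0,0,0,1],
  [0,0,0,0,0,0,1],
])

```text
t: 3.15
tcp_pos: [0.4535, -0.0406, 0.1202]
tool_rot: [0.784, 0.621, -0.001, -0.002]
force: [-0.1, -1.3, 0.1]
finger_gap: -0.001
gripper_force: 0.0
```

```bash
python3 - <<'E'
from h import *
s=sense();im=snapshot("wrist");print(s["tcp_pos"],s["tool_rot"],s["q"].round(2),s["force"])
c=cam("wrist",s)
ce=np.array([.5379,.0634]);th=np.radians(76.45);u=np.array([np.cos(th),np.sin(th)]);n=np.array([-u[1],u[0]])
p=s["tcp_pos"][:2]-ce;print("tcp along/lat",p@u,p@n)
# expected rear block corners
big=cv2.resize(im[:,:,::-1],None,fx=1.5,fy=1.5).copy()
for a in(-.1366,-.1026):
  for l in(-.02,.02):
    q=ce+a*u+l*n;v=proj(c,[*q,.044])*1.5;print(a,l,v.round(0));cv2.circle(big,tuple(int(i) for i in v),3,(0,0,255),-1)
cv2.imwrite("pics/w1.png",big)
E
```

```text
[ 0.45349541 -0.04055999  0.12021544] [ 0.78396701  0.62079972 -0.0009771  -0.00157675] [-0.34  0.5   1.95  0.    0.7  -0.1 ] [-0.05734969 -1.25751714  0.14678242]
tcp along/lat -0.12084182828612734 0.05769807285643963
-0.1366 -0.02 [530. 336.]
-0.1366 0.02 [453. 336.]
-0.1026 -0.02 [537. 274.]
-0.1026 0.02 [457. 273.]
```

View pics/w1.png

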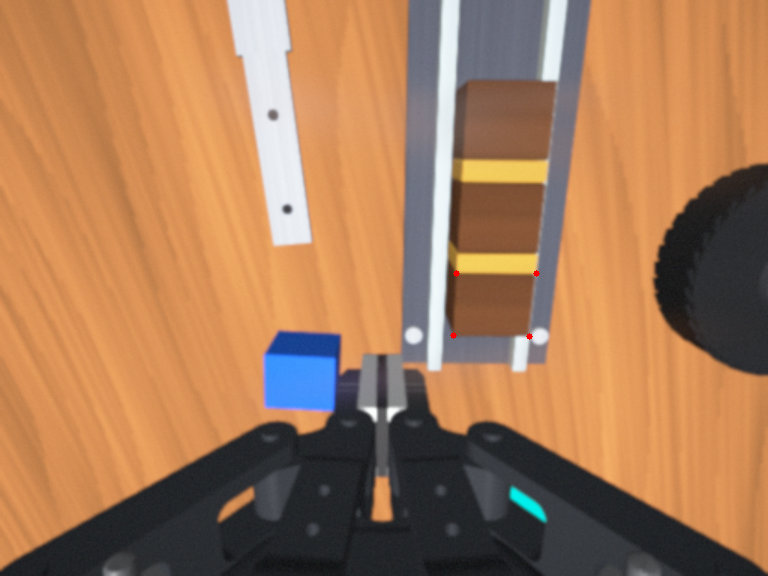

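The wrist view shows the rear block's rear edge at about row 336, columns 452–530, matching the projected corners to about 1 mm. The fingers are still about 57 mm to the side of the rail, because the earlier rows were slowed by the speed cap.

Request:
apply_moves([
  [-0.015,0,0,0,0,0,1],
  [-0.015,0.02,0,0,0,0,1],
  [-0.015,0.02,0,0,0,0,1],
  [0,0.017,0,0,0,0,1],
  [0,0,0,0,0,0,1],
  [0,0,0,0,0,0,1],
])

```text
t: 3.95
tcp_pos: [0.499, -0.0969, 0.1216]
tool_rot: [0.783, 0.622, -0.0, -0.0]
force: [0.5, 1.6, -0.2]
finger_gap: -0.002
gripper_force: 0.0
```

```bash
cat >> h.py <<'E'
ce=np.array([.5379,.0634]);th=np.radians(76.45);u=np.array([np.cos(th),np.sin(th)]);n=np.array([-u[1],u[0]])
def where():
    s=sense();p=s["tcp_pos"][:2]-ce;R=Rn.from_quat(s["tool_rot"]).as_matrix()
    print("t",s["t"],"along %.4f lat %.4f z %.4f"%(p@u,p@n,s["tcp_pos"][2]),"toolx",np.degrees(np.arctan2(R[1,0],R[0,0])).round(2),"zaxis",R[:,2].round(4),"F",s["force"].round(2),"Fu",(s["force"][:2]@u).round(2));return s
E
python3 -c "
from h import *
where()"
```

```text
t 3.95 along -0.1650 lat 0.0003 z 0.1216 toolx 76.85 zaxis [-7.e-04  2.e-04 -1.e+00] F [ 0.48  1.59 -0.22] Fu 1.66
```

Request:
apply_moves([
  [0,0,0.025,0,0,0.007,1],
  [0,0,0.025,0,0,0,1],
  [0,0,0.025,0,0,0,1],
  [0,0,0.015,0,0,0,1],
  [0,0,0.01,0,0,0,1],
  [0,0,0.006,0,0,0,1],
  [0,0,0,0,0,0,1],
  [0,0,0,0,0,0,1],
])

```text
t: 4.95
tcp_pos: [0.5002, -0.0974, 0.0158]
tool_rot: [0.786, 0.619, 0.0, 0.0]
force: [-0.2, 0.1, -0.0]
finger_gap: 0.002
gripper_force: 0.0
```

```bash
python3 -c "
from h import *
where()
im=snapshot('wrist');cv2.imwrite('pics/w2.png',cv2.resize(im[:,:,::-1],None,fx=1.5,fy=1.5))"
```

```text
t 4.95 along -0.1651 lat -0.0010 z 0.0158 toolx 76.43 zaxis [ 1.e-03 -4.e-04 -1.e+00] F [-0.19  0.08 -0.04] Fu 0.03
```

View pics/w2.png

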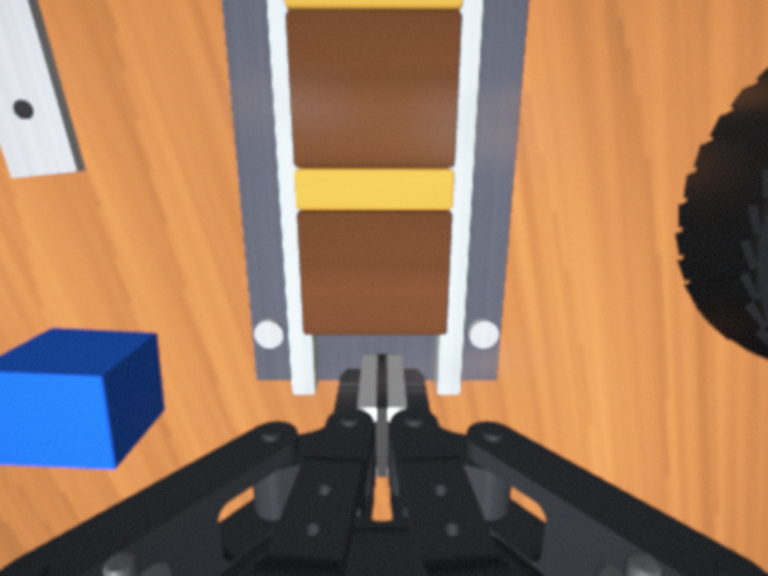

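The wrist view shows the fingers at column 382 and the channel centre at about 376. They are inside the channel with a clear gap behind the rear block, whose edge is at row 334. I'll trim 1.5 mm sideways and approach slowly.

Request:
apply_moves([
  [0.004,-0.0015,0,0,0,0,1],
  [0.004,0,0,0,0,0,1],
  [0.004,0,0,0,0,0,1],
  [0.003,0,0,0,0,0,1],
  [0.003,0,0,0,0,0,1],
  [0.003,0,0,0,0,0,1],
  [0.004,0,0,0,0,0,1],
  [0.004,0,0,0,0,0,1],
])

```text
t: 6.0
tcp_pos: [0.5053, -0.0686, 0.0153]
tool_rot: [0.786, 0.619, 0.0, 0.0]
force: [-0.4, -1.8, -0.3]
finger_gap: -0.001
gripper_force: 0.9
```

```bash
python3 -c "
from h import *
where()"
```

```text
t 6.0 along -0.1359 lat 0.0007 z 0.0153 toolx 76.41 zaxis [ 1.e-04 -1.e-04 -1.e+00] F [-0.35 -1.81 -0.26] Fu -1.84
```

Request:
apply_moves([
  [0.005,0,0,0,0,0,1],
  [0.006,0,0,0,0,0,1],
  [0.006,0,0,0,0,0,1],
  [0.006,0,0,0,0,0,1],
  [0.006,0,0,0,0,0,1],
  [0.006,0,0,0,0,0,1],
  [0.006,0,0,0,0,0,1],
  [0.005,0,0,0,0,0,1],
])

```text
t: 7.0
tcp_pos: [0.5161, -0.0236, 0.0153]
tool_rot: [0.786, 0.619, -0.0, -0.0]
force: [-0.5, -1.8, 1.0]
finger_gap: 0.002
gripper_force: 1.0
```

```bash
python3 -c "
from h import *
where()
im=snapshot('wrist');cv2.imwrite('pics/w3.png',cv2.resize(im[:,:,::-1],None,fx=1.5,fy=1.5))"
```

```text
t 7.0 along -0.0897 lat 0.0008 z 0.0153 toolx 76.43 zaxis [-1.e-04 -0.e+00 -1.e+00] F [-0.52 -1.83  0.95] Fu -1.9
```

View pics/w3.png

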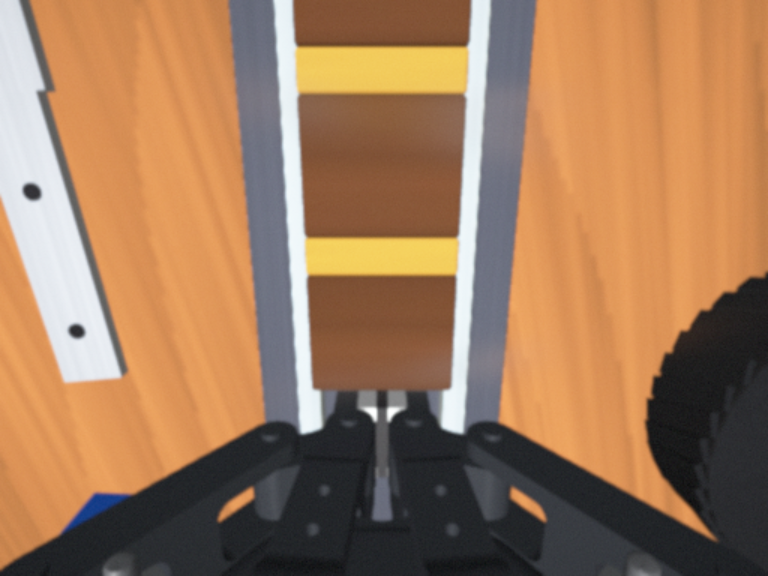

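The wrist view shows the fingers pressing on the rear block's rear face, which now sits at row 388. The row is closed up, straight and centred, and the push force is about 2 N.

Request:
apply_moves([
  [0.005,0,0,0,0,0,1],
  [0.006,0,0,0,0,0,1],
  [0.006,0,0,0,0,0,1],
  [0.006,0,0,0,0,0,1],
  [0.006,0,0,0,0,0,1],
  [0.006,0,0,0,0,0,1],
  [0.006,0,0,0,0,0,1],
  [0.006,0,0,0,0,0,1],
])

```text
t: 8.05
tcp_pos: [0.5271, 0.0221, 0.0153]
tool_rot: [0.786, 0.619, -0.0, -0.0]
force: [-0.2, -1.8, 0.3]
finger_gap: -0.001
gripper_force: 0.9
```

Request:
apply_moves([
  [0.006,0,0,0,0,0,1],
  [0.006,0,0,0,0,0,1],
  [0.006,0,0,0,0,0,1],
  [0.006,0,0,0,0,0,1],
  [0.006,0,0,0,0,0,1],
  [0.005,0,0,0,0,0,1],
  [0.004,0,0,0,0,0,1],
  [0.003,0,0,0,0,0,1],
])

```text
t: 9.05
tcp_pos: [0.537, 0.0628, 0.0153]
tool_rot: [0.786, 0.619, -0.0, 0.0]
force: [-0.5, -2.2, 0.7]
finger_gap: 0.003
gripper_force: 0.9
```

```bash
python3 -c "
from h import *
where()"
```

```text
t 9.05 along -0.0008 lat 0.0008 z 0.0153 toolx 76.43 zaxis [-0. -0. -1.] F [-0.46 -2.21  0.72] Fu -2.26
```

Expected home is about 14 mm further on, so I'll use smaller steps and watch the force.

Request:
apply_moves([
  [0.002,0,0,0,0,0,1],
  [0.002,0,0,0,0,0,1],
  [0.002,0,0,0,0,0,1],
  [0.002,0,0,0,0,0,1],
  [0.001,0,0,0,0,0,1],
  [0.001,0,0,0,0,0,1],
  [0.001,0,0,0,0,0,1],
  [0.001,0,0,0,0,0,1],
])

```text
t: 10.05
tcp_pos: [0.5397, 0.0742, 0.0153]
tool_rot: [0.786, 0.619, -0.0, -0.0]
force: [-0.8, -2.0, -0.0]
finger_gap: -0.002
gripper_force: 1.2
```

Request:
apply_moves([
  [0.001,0,0,0,0,0,1],
  [0.001,0,0,0,0,0,1],
])

```text
t: 10.3
tcp_pos: [0.5397, 0.0743, 0.0154]
tool_rot: [0.785, 0.619, -0.001, 0.001]
force: [-2.9, -11.9, 2.3]
finger_gap: 0.002
gripper_force: 6.7
```

Request:
apply_moves([
  [0.001,0,0,0,0,0,1],
  [0,0,0,0,0,0,1],
])

```text
t: 10.55
tcp_pos: [0.5396, 0.0743, 0.0154]
tool_rot: [0.785, 0.619, -0.002, 0.001]
force: [-3.3, -13.8, 1.7]
finger_gap: -0.001
gripper_force: 7.2
```

```bash
python3 -c "
from h import *
where()"
```

```text
t 10.55 along 0.0110 lat 0.0009 z 0.0154 toolx 76.54 zaxis [-0.0024 -0.0035 -1.    ] F [ -3.28 -13.84   1.73] Fu -14.22
```

The force jumped to 14 N and the TCP stopped, so the row is home. I'll back straight off, rise clear and check.

Request:
apply_moves([
  [-0.003,0,0,0,0,0,1],
  [-0.006,0,0,0,0,0,1],
  [-0.01,0,0,0,0,0,1],
  [-0.015,0,0,0,0,0,1],
  [-0.005,0,-0.015,0,0,0,1],
  [0,0,-0.03,0,0,0,1],
  [0,0,-0.04,0,0,0,1],
  [0,0,-0.04,0,0,0,1],
])

```text
t: 11.55
tcp_pos: [0.5311, 0.0389, 0.1423]
tool_rot: [0.786, 0.618, 0.0, 0.0]
force: [0.7, 0.2, 1.0]
finger_gap: -0.005
gripper_force: 0.0
```

Request:
apply_moves([
  [-0.04,0,-0.02,0,0,0,1],
  [-0.04,0,0,0,0,0,1],
  [-0.04,0,0,0,0,0,1],
  [0,0,0,0,0,0,1],
  [0,0,0,0,0,0,1],
])

```text
t: 12.18
tcp_pos: [0.503, -0.0773, 0.1609]
tool_rot: [0.786, 0.618, 0.0, 0.0]
force: [0.8, -0.4, 0.2]
finger_gap: 0.003
gripper_force: 0.0
```

```bash
python3 -c "
from h import *
where()
a=snapshot('top')[185:270,170:300,::-1];b=snapshot('wrist')[:,:,::-1]
cv2.imwrite('pics/t4.png',cv2.resize(a,None,fx=5,fy=5,interpolation=cv2.INTER_CUBIC));cv2.imwrite('pics/w4.png',cv2.resize(b,None,fx=1.5,fy=1.5))"
```

```text
t 12.175 along -0.1450 lat 0.0010 z 0.1609 toolx 76.37 zaxis [ 6.e-04  3.e-04 -1.e+00] F [ 0.76 -0.38  0.15] Fu -0.19
```

View pics/t4.png

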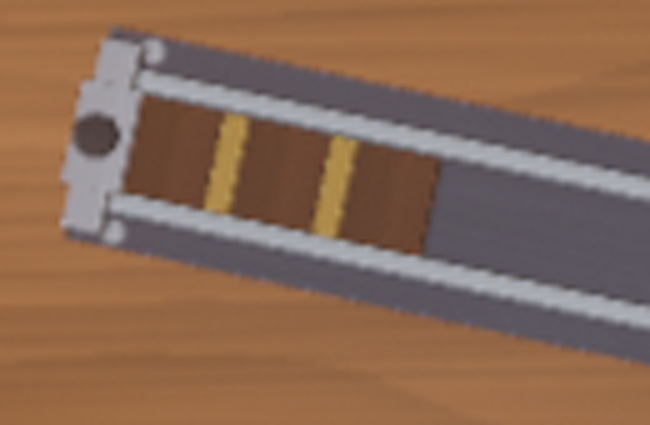

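View pics/w4.png

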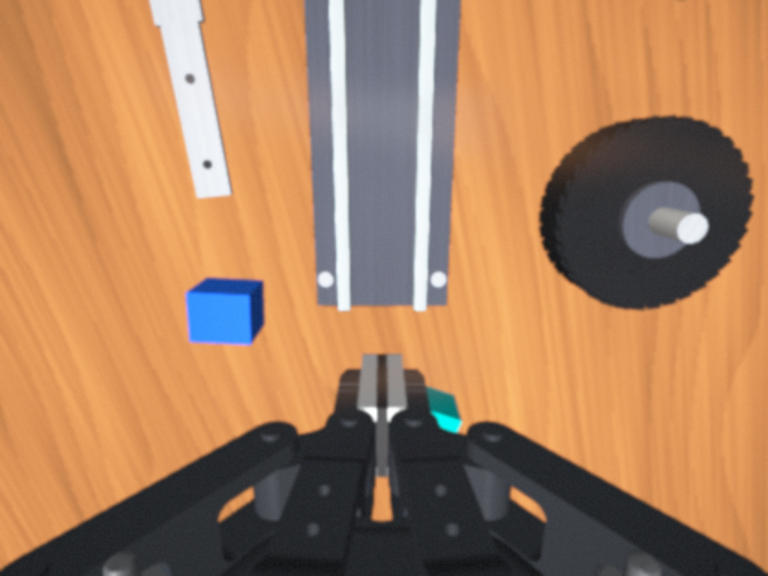

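The top view shows the front block flush against the stop at about (130,145), with no floor visible between them. The five parts are closed up, with brass strips at (228,163) and (335,187). The wrist view shows the hand clear, with the blank, wheel and cubes undisturbed.

```bash
python3 -c "
from station import *
print(sign_off())"
```

```text
the job is handed in; nothing more can be done
None
```

The job is handed in at about 12 s of the 34 s allowed: the row is home against the end stop with no visible gaps, only the rear block was pushed, and the hand is clear; sign-off returned no verdict.

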